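Gauge stripped padlock bodies and pull the ones with a broken core

TASK

Three padlock bodies stand in the wooden rack, stripped for new cores, but old cores sometimes break and half of one stays deep in the bore. Take the go plug gauge from its wooden block and, working along the rack from your left to your right, try it in each bore without forcing it: in a clear bore it goes down until its collar meets the face, on a broken core it stops about half way. Put the gauge back upright in its block and stand every body that stopped it, bore up with the broken core still inside, in the sheet-metal tray; clear bodies stay seated in the rack, and the other things on the bench stay where they are.

Things in the scene. Friction and masses are not known exactly. Their poses are not given: they have to be found in the camera images.
- gauge: Go plug gauge, 92 mm long, 0.12 kg, standing vertically in gauge_block, handle up. Origin: centre of the plug's tip; z runs to the handle. Steel plug 14 mm diameter and 28 mm long (last 2.5 mm tapering to 10 mm), then a collar 26 mm diameter from 28 to 32 mm, then a dark round handle 16 mm diameter up to 92 mm (grip it about 65 mm above the tip).
- gauge_block: Dark wooden block, 62 x 78 x 36 mm, fixed to the bench, with one round upright hole in the middle for the gauge. Origin: centre of its underside. It stands at one end of the rack, left or right.
- block_mouth (a point): Centre of the hole's mouth in the top face of gauge_block, 36 mm above the bench. The hole is 18 mm diameter (mouth 21 mm) and 30 mm deep; the gauge's collar rests on the top face, so the stored tip is 28 mm below this point.
- rack: Light wooden rack, 72 x 244 x 20 mm, fixed to the bench, with three pockets 34 x 54 mm in a row along its y, 74 mm apart, 10 mm deep (pocket floor 10 mm above the bench). Origin: centre of its underside; its +y end is at the robot's left, turned by up to about 0.25 rad.
- seat_left (a point): Centre of the bore mouth of a body seated in the pocket at the robot's left, 50 mm above the bench; axes as the rack's, z up.
- seat_middle (a point): The same for the middle pocket.
- seat_right (a point): The same for the pocket at the robot's right.
- lock_a: Laminated steel padlock body, 32 (x) x 52 (y) x 40 mm high, 0.31 kg when clear, standing on end in one of the rack's pockets (which one varies), core bore up. Origin: centre of its underside; z along the bore, x across the 32 mm thickness. Four rivet heads 1 mm high on the top face. Bore mouth: centre of the top face, 40 mm above the origin, 20 mm wide, its 2 mm chamfer leading to 16 mm diameter.
- lock_b: As lock_a; inside as told at lock_c.
- lock_c: As lock_a: the three look alike. On the floor of each bore lies a loose driver disc; its top is 30 mm below the mouth, so the gauge goes in to its collar. In a body that is not clear the broken half of the old core lies on the disc, its top 12 mm below the mouth, where the gauge's tip stops; it is loose (60 g) and would fall out if tipped. One or more are clear, one or more are not.
- tray: Tray of bright sheet metal, 150 x 150 x 24 mm outside, walls and floor 3 mm, rim bead 2 mm above the walls, open on top, empty, fixed to the bench. Origin: centre of its underside, so its floor is 3 mm above the bench. It stands at the end of the rack across from the gauge block.
- oil_bottle: Bystander: drip oil bottle, 40 mm diameter, 115 mm tall, standing behind the rack; leave it where it is. Origin: centre of its underside.
- padlock_2: Bystander: brass padlock 63 x 40 x 17 mm lying on its face behind and to the right; leave it where it is. Origin: underside.
- marker_1: Bystander: felt marker 132 mm long, 18 mm thick, lying behind the rack; leave it where it is. Origin: underside.

How it is judged:
By the outcome, as a careful person would: the job done as asked, in the order asked, and still so for the second after the job is handed in, with the robot touching nothing.
It also fails if it takes over 62 s, if anything falls off the work surface, if the arm or the gripper's body presses on something with over 40 N, if the wrist force passes 120 N, or if a joint passes its speed limit or range.

ROBOT

A 6-joint arm with a two-finger parallel gripper is mounted at the origin on a cart in front of the work surface, level with it; the furniture and walls round the work are solid. World frame = base frame: x ahead of the robot, y to its left, z up, the work surface at z = 0. Lengths are in m, angles in rad, forces in N, time in s.
With the tool pointing down it reaches from about 0.35 to 0.8 m from the base axis. Payload 7.3 kg.
Tool frame: the origin (TCP) lies at the very end of the fingers, on their centre line; the grasp point (between the pads) lies 19 mm behind it; z points along the fingers, y is the line along which they close (so a half turn about z gives the same grasp; the last joint's range is limited). The gripper opens to 85 mm and grips with 20 to 120 N. Pads are 22 mm wide; open, the fingers measure 114 mm over their backs; the gripper's body (76 mm by 85 mm) begins 54 mm behind the grasp point. The pads swing forward as they close: fully open they stand 13 mm farther back than shut.
Start: joints at [1.114, 0.342, 1.524, -0, 1.275, -0.146], TCP at [0.161, 0.5, 0.231] pointing down, gripper open.
Joint ranges: [-2.53, 2.53], [-0.77, 2.02], [0.04, 2.7], [-1, 4.14], [0.28, 2.66], [-3.11, 3.11]. Speed limits (rad/s): [2.57, 2.57, 3.14, 3.14, 3.14, 3.14].

INTERFACE

Orientations are given as a unit quaternion [w, x, y, z].
In Python, from workcell import arm gives the robot as it stands.
- The arm moves only by the tool drive_effector, called as a command line: name --pt "numbers of a row" for each row, then --argument value for the rest. Schema: {"type":"object","properties":{"moves":{"type":"array","items":{"type":"array","items":{"type":"number"},"minItems":7,"maxItems":7},"minItems":1,"maxItems":8},"only":{"type":"string"},"quiet":{"type":"boolean"},"lines":{"type":"string"}},"required":["moves"],"additionalProperties":false}. moves is a list of rows, 1 to 8 of them, each of 7 numbers: the opening from 0.0 (shut) to 1.0 (fully open), then dx, dy, dz in units of 20 mm, then a rotation vector rx, ry, rz in units of 0.25 rad; each row is the pose to reach, as a shift and turn from the pose commanded when the call began, along the tool's axes at that moment; what a row does not reach only later rows make up. A row lasts 1/10 s, in which the tool goes at most 0.05 m and 0.15 rad, less where a joint would pass 70% of its speed; a pose out of reach is approached as far as the arm can. The fingers move at their own pace and stop on an object; the grip force is fixed at half the most. Time passes only in rows, so rows that do not move let the fingers close. The tool returns the time, the measured TCP pose, the force, the opening and the grip force at its end. only (a regular expression) keeps the lines of the reply that match it, lines (a string "A,B") keeps lines A to B, and quiet returns only ok. Input that does not fit is refused with a message, and nothing moves.
- arm.read_state(): the state, without advancing time (a new reading comes with each control period).
- arm.capture(name): name is "side" or "top"; returns the picture (384x512x3 uint8, red, green, blue); there is no depth.
- arm.camera_model(name): a dict with "fx", "fy", "cx", "cy" (pixels), "T" (4x4, takes a point from camera to world coordinates). Camera axes: x right, y down, z forward; pixel columns grow to the right and rows downward; lengths in m; the calibration is good to about 2 mm. A picture is of the moment at which its call begins. camera_model takes no time and is no camera call.
- arm.sign_off(): hands the job in; it is judged then, once.
The state is a dict: "t": time; "joint_pos": joint angles; "dq": joint speeds; "joint_torque": joint torques, N m; "tool_pos": TCP position; "ee_rot": TCP orientation; "ft_force": force on the tool from outside, world axes, zero at the start; "ft_torque": the same for the moment, N m; "finger_gap": opening from 0.0 (shut) to 1.0 (fully open); "finger_force": force on a finger pad.
Only numpy, scipy, OpenCV 4.12 (cv2) and the standard library are available. Lean on these libraries where they do the work, as an engineer would, in place of code of your own. Each camera call takes 0.05 s, during which the arm holds its last target. There are 200 camera calls.

## Working session

There is one attempt and no reset: what is moved stays moved. The work goes in short steps, Python scripts to look and compute and a tool call to move; the robot and the scene stay as the last step left them, time stands still between calls to the robot, and variables do not carry over. Pictures are saved under pics/ and viewed, at most 10 in all, crops included, and the job is handed in when it is done.

```bash
ls; mkdir -p pics; python3 - <<'E'
from workcell import arm
import cv2,numpy as np
s=arm.read_state();print(s['t'],s['tool_pos'],s['ee_rot'],s['finger_gap'])
for n in('top','side'):
    im=arm.capture(n);cv2.imwrite(f'pics/{n}0.png',im[:,:,::-1]);c=arm.camera_model(n);print(c['fx'],c['fy'],c['cx'],c['cy']);print(np.round(c['T'],4))
E
```

```text
pics
workcell.py
0.0 [0.1603474  0.4994813  0.23061337] [-2.39437981e-04  1.54777018e-01  9.87949112e-01 -7.54104457e-04] 1.0005363921729074
417.40623054379915 417.40623054379915 253.29269253540846 197.84583099543457
[[ 0.0063 -0.9853  0.171   0.3684]
 [-1.     -0.0075 -0.0063  0.0053]
 [ 0.0075 -0.1709 -0.9853  1.2219]
 [ 0.      0.      0.      1.    ]]
348.3302522297766 348.3302522297766 263.81838208376246 192.83514691072756
[[ 0.8445 -0.3116  0.4356  0.1994]
 [-0.5354 -0.5146  0.6697 -0.623 ]
 [ 0.0155 -0.7988 -0.6014  0.6332]
 [ 0.      0.      0.      1.    ]]
```

View pics/top0.png

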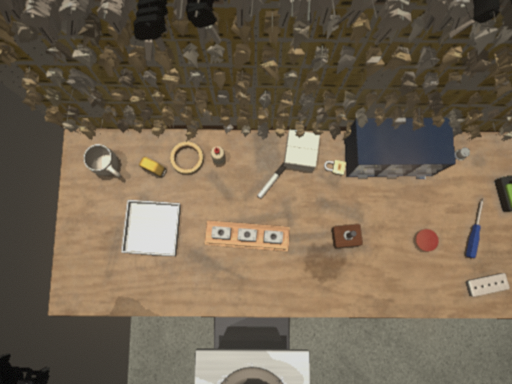

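View pics/side0.png

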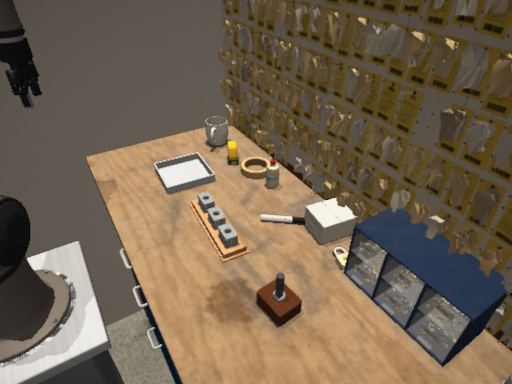

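The top view shows the tray at about (151,228), the rack at (247,236) with bores near (221,232), (247,235) and (273,237), and the gauge block at (347,236). The side view shows the gauge standing in the block with its top near (280,275).

```bash
cat > h.py <<'E'
from workcell import arm
import cv2,numpy as np
def ray(n,uv,z):
    c=arm.camera_model(n);T=np.array(c['T'])
    d=T[:3,:3]@[(uv[0]-c['cx'])/c['fx'],(uv[1]-c['cy'])/c['fy'],1];o=T[:3,3]
    return o+d*(z-o[2])/d[2]
def proj(n,p):
    c=arm.camera_model(n);T=np.array(c['T']);q=T[:3,:3].T@(np.array(p)-T[:3,3])
    return np.array([c['fx']*q[0]/q[2]+c['cx'],c['fy']*q[1]/q[2]+c['cy']])
E
python3 - <<'E'
from h import *
im=cv2.imread('pics/top0.png');hsv=cv2.cvtColor(im,cv2.COLOR_BGR2HSV)
for p in[(209,228),(200,236),(221,226),(221,232),(337,230),(349,235),(150,230),(125,230),(240,215)]:print(p,hsv[p[1],p[0]])
a=cv2.resize(im[215:260,195:300],None,fx=7.5,fy=7.5,interpolation=cv2.INTER_CUBIC)
b=cv2.resize(im[215:250,320:375],None,fx=7.5,fy=7.5,interpolation=cv2.INTER_CUBIC)
o=np.zeros((600,800,3),np.uint8);o[:a.shape[0],:a.shape[1]]=a;o[338:338+262,:b.shape[1]]=b
im2=cv2.imread('pics/side0.png');c=cv2.resize(im2[260:330,250:310],None,fx=3.7,fy=3.7,interpolation=cv2.INTER_CUBIC);o[338:338+c.shape[0],450:450+c.shape[1]]=c[:262]
cv2.imwrite('pics/c.png',o)
E
```

```text
(209, 228) [ 14 119 219]
(200, 236) [ 15  92 178]
(221, 226) [ 14  82 205]
(221, 232) [ 13  30 101]
(337, 230) [ 11 138 111]
(349, 235) [13 66 54]
(150, 230) [ 30   3 223]
(125, 230) [ 25  13 120]
(240, 215) [ 16  90 164]
```

View pics/c.png

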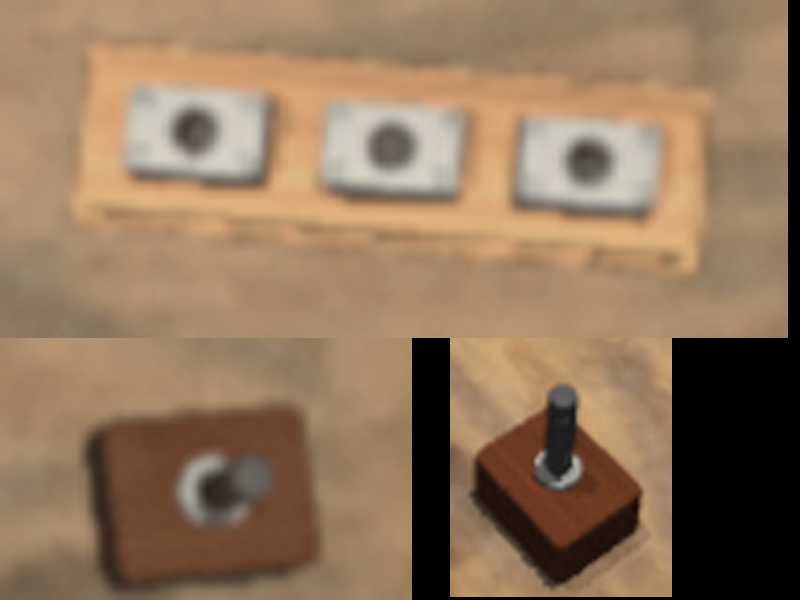

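The crop shows three bores near full-image pixels (221,232), (247,234.5) and (273.5,236.5). The gauge collar is near (348.5,235.5) and the handle top near (353.5,234). I'll measure these precisely now.

```bash
python3 - <<'E'
from h import *
im=cv2.imread('pics/top0.png');U=4
def roi(x0,y0,x1,y1):
    a=cv2.resize(im[y0:y1,x0:x1],None,fx=U,fy=U,interpolation=cv2.INTER_CUBIC)
    return a,cv2.cvtColor(a,cv2.COLOR_BGR2HSV),lambda p:np.array([(p[0]+.5)/U-.5+x0,(p[1]+.5)/U-.5+y0])
def big(m,k=1):
    cs=cv2.findContours(m.astype(np.uint8),cv2.RETR_EXTERNAL,cv2.CHAIN_APPROX_NONE)[0]
    return sorted(cs,key=cv2.contourArea)[-k:]
def rect(name,c,f,z):
    P=np.array([ray('top',f(p),z)[:2] for p in c[:,0]],np.float32)
    r=cv2.minAreaRect(P*1000);print(name,np.round(r[0],1),np.round(r[1],1),round(r[2],1))
# bodies
a,h,f=roi(195,215,300,260)
for c in big((h[...,1]<70)&(h[...,2]>150),3):
    rect('body',c,f,.05)
    x,y,w,hh=cv2.boundingRect(c);g=h[y:y+hh,x:x+w,2];mm=np.zeros(g.shape,bool);mm[hh//5:-hh//5,w//4:-w//4]=1
    d=(g<150)&mm;M=cv2.moments(d.astype(np.uint8),True);print(' bore',np.round(ray('top',f((x+M['m10']/M['m00'],y+M['m01']/M['m00'])),.05)*1000,1),M['m00'])
rect('rack',big((h[...,1]>105)&(h[...,2]>170))[0],f,.02)
a,h,f=roi(320,215,375,260)
blk=big((h[...,1]>120)&(h[...,2]>75)&(h[...,2]<140))[0];rect('block',blk,f,.036)
print('collar guess',ray('top',(348.5,235.4),.04),'handle top',ray('top',(353.3,233.9),.1))
a,h,f=roi(110,190,190,265)
rect('tray floor',big((h[...,1]<40)&(h[...,2]>190))[0],f,.003)
# side: handle top, bores by hand
S=lambda u,v:(250+u/3.7,260+v/3.7)
print('side handle top',ray('side',S(563-450,397-338),.1),'collar',ray('side',S(558-450,468-338),.04))
E
```

```text
body [474.   89.1] [52.7 32.7] 88.0
 bore [473.8  89.5  50. ] 476.0
body [463.4 -58. ] [53.3 31.8] 86.0
 bore [463.3 -58.3  50. ] 487.0
body [468.7  15.1] [53.  32.6] 87.9
 bore [468.4  15.6  50. ] 477.0
rack [466.8  14.9] [240.8  73.4] 86.3
block [ 467.5 -270.9] [60.7 76.5] 6.2
collar guess [ 0.46748413 -0.27286346  0.04      ] handle top [ 0.46657889 -0.27182094  0.1       ]
tray floor [486.9 292.6] [141.2 144.2] 86.5
side handle top [ 0.47013267 -0.27174531  0.1       ] collar [ 0.47019605 -0.2714909   0.04      ]
```

Camera checks: bodies 52–53 × 32–33 mm, spacing 74 mm, rack yaw about −0.07 rad, and the two views agree on the gauge to 3 mm. Next I'll work out the deltas for the approach.

```bash
cat >> h.py <<'E'
from scipy.spatial.transform import Rotation as Ro
def delta(p,yaw=-0.071,q=None,p0=None):
    """tool-frame shift and turn to bring TCP to p, pointing down, tool y at world angle yaw"""
    s=arm.read_state();q=s['ee_rot'] if q is None else q;p0=s['tool_pos'] if p0 is None else p0
    R=Ro.from_quat(np.roll(q,-1));y=np.array([np.cos(yaw),np.sin(yaw),0]);z=np.array([0,0,-1.])
    Rt=Ro.from_matrix(np.c_[np.cross(y,z),y,z])
    print(np.round(R.inv().apply(np.array(p)-p0),4),np.round((R.inv()*Rt).as_rotvec(),4))
E
python3 -c "
from h import *
delta([.42,.25,.18]);delta([.4685,-.2718,.16])"
```

```text
[-0.3235 -0.1581  0.0508] [-1.300e-03  8.000e-04  1.331e+00]
[-0.5293 -0.6401  0.0715] [-1.300e-03  8.000e-04  1.331e+00]
```
First move: 0.36 m, 8 rows of 45mm each. 1.2 rad in 8 rows... Row7 final so that it arrives. Just send.

The manual's scale: shifts go in units of 20 mm and turns go in units of 0.25 rad. Converting my numbers, -0.32 m is -16, -0.28 m is -14, 1.12 rad is 4.48.

drive_effector --pt "1 -2 -1 0.3 0 0 0.56" --pt "1 -4 -2 0.6 0 0 1.12" --pt "1 -6 -3 0.9 0 0 1.68" --pt "1 -8 -4 1.25 0 0 2.24" --pt "1 -10 -5 1.6 0 0 2.8" --pt "1 -12 -6 1.9 0 0 3.36" --pt "1 -14 -7 2.2 0 0 3.92" --pt "1 -16 -8 2.5 0 0 4.48"

```text
t: 0.9
tool_pos: [0.4172, 0.2481, 0.1809]
ee_rot: [-0.0, 0.658, 0.753, -0.0]
ft_force: [-0.2, 0.7, 0.3]
finger_gap: 0.999
finger_force: 0.0
```

```bash
python3 -c "
from h import *
delta([.4685,-.2718,.14])"
```

```text
[-0.5221 -0.0187  0.0408] [-0.0004 -0.      0.2052]
```

drive_effector --pt "1 -2.5 0 0 0 0 0.4" --pt "1 -5 0 0 0 0 0.82" --pt "1 -7.5 -0.25 0 0 0 0.82" --pt "1 -10 -0.5 0 0 0 0.82" --pt "1 -12.5 -0.5 0 0 0 0.82" --pt "1 -15 -0.75 0 0 0 0.82" --pt "1 -17.5 -0.75 0 0 0 0.82" --pt "1 -20 -0.9 0 0 0 0.82"

```text
t: 1.7
tool_pos: [0.454, -0.1502, 0.1812]
ee_rot: [-0.0, 0.73, 0.684, 0.0]
ft_force: [1.5, 0.9, 0.7]
finger_gap: 1.0
finger_force: 0.0
```

drive_effector --pt "1 -1.25 0 0 0 0 0" --pt "1 -2.5 0 0 0 0 0" --pt "1 -3.75 0 0 0 0 0" --pt "1 -5 0 0 0 0 0" --pt "1 -5.5 0 0 0 0 0" --pt "1 -5.5 0 0 0 0 0"

```text
t: 2.3
tool_pos: [0.4468, -0.2585, 0.1809]
ee_rot: [-0.0, 0.73, 0.683, 0.0]
ft_force: [0.4, 0.5, 0.2]
finger_gap: 1.0
finger_force: 0.0
```

```bash
python3 -c "
from h import *
delta([.4685,-.2718,.054])
im=arm.capture('side');cv2.imwrite('pics/s1.png',cv2.resize(im[200:340,200:380,::-1],None,fx=4,fy=4))"
```

```text
[-0.0118  0.0226  0.1269] [-0.0005 -0.0006  0.0042]
```

View pics/s1.png

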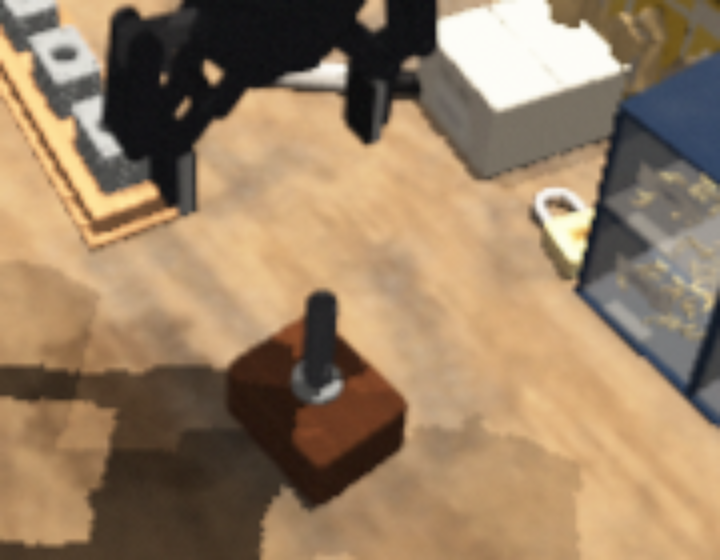

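The side crop shows the open gripper above and behind the gauge, with the handle at crop (322,300–390) and clear space around it. I'll align and go straight down.

To row units: 0.127 m is 6.35, 0.11 m is 5.5.

drive_effector --pt "1 -0.6 1.13 0 0 0 0" --pt "1 -0.6 1.13 2 0 0 0" --pt "1 -0.6 1.13 4 0 0 0" --pt "1 -0.6 1.13 5.5 0 0 0" --pt "1 -0.6 1.13 6.35 0 0 0" --pt "0.1 -0.6 1.13 6.35 0 0 0" --pt "0.1 -0.6 1.13 6.35 0 0 0" --pt "0.1 -0.6 1.13 6.35 0 0 0"

```text
t: 3.15
tool_pos: [0.4697, -0.2713, 0.0557]
ee_rot: [0.001, 0.729, 0.684, 0.0]
ft_force: [0.5, -0.3, 0.6]
finger_gap: 0.519
finger_force: 0.0
```

drive_effector --pt "0 0 0 0 0 0 0" --pt "0 0 0 0 0 0 0" --pt "0 0 0 0 0 0 0"

```text
t: 3.45
tool_pos: [0.4694, -0.2716, 0.0554]
ee_rot: [0.001, 0.73, 0.684, 0.0]
ft_force: [0.1, 1.1, 7.2]
finger_gap: 0.171
finger_force: 58.3
```

drive_effector --pt "0 0 0 -1 0 0 0" --pt "0 0 0 -2.5 0 0 0" --pt "0 0 0 -4 0 0 0" --pt "0 0 0 -4 0 0 0"

```text
t: 3.85
tool_pos: [0.4707, -0.2728, 0.1382]
ee_rot: [0.004, 0.73, 0.684, 0.001]
ft_force: [0.2, -0.6, -1.0]
finger_gap: 0.17
finger_force: 58.9
```

```bash
python3 -c "
from h import *
delta([.4735,.0885,.123])"
```

```text
[ 0.3608 -0.0208  0.0136] [0.0065 0.0043 0.0059]
```

drive_effector --pt "0 2.5 -0.15 0 0 0 0" --pt "0 5 -0.3 0 0 0 0" --pt "0 7.5 -0.45 0 0 0 0" --pt "0 10 -0.6 0 0 0 0" --pt "0 12.5 -0.75 0 0 0 0" --pt "0 15 -0.9 0 0 0 0" --pt "0 17.25 -1.05 0 0 0 0" --pt "0 18.05 -1.05 0.65 0.026 0.0172 0.024"

```text
t: 4.65
tool_pos: [0.4711, 0.094, 0.1217]
ee_rot: [-0.004, 0.731, 0.683, 0.0]
ft_force: [-0.2, -0.1, -0.5]
finger_gap: 0.173
finger_force: 58.9
```

drive_effector --pt "0 0 0 0 0 0 0" --pt "0 0 0 0 0 0 0" --pt "0 0 0 0 0 0 0"

```text
t: 4.95
tool_pos: [0.4714, 0.0893, 0.1213]
ee_rot: [-0.004, 0.732, 0.681, -0.001]
ft_force: [-0.2, -0.5, -0.9]
finger_gap: 0.173
finger_force: 58.8
```

```bash
python3 -c "
from h import *
im=arm.capture('side');cv2.imwrite('pics/s2.png',im[:,:,::-1]);cv2.imwrite('pics/s2c.png',cv2.resize(im[150:260,160:270,::-1],None,fx=5.4,fy=5.4,interpolation=cv2.INTER_CUBIC))"
```

```text
(no output)
```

View pics/s2c.png

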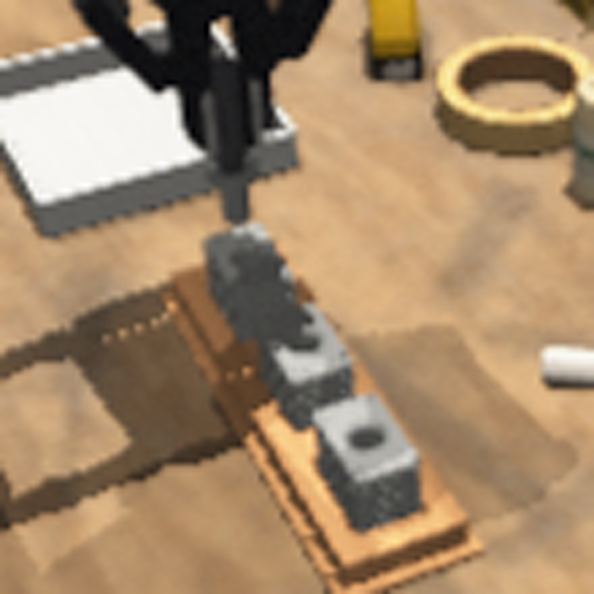

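The crop shows the gauge plug hanging at crop (236,175–220) just above the left body, whose bore lies in the shadow around (248,255). I'll measure the bores in the clean side picture and compare them with the tip.

```bash
python3 - <<'E'
from h import *
im=cv2.imread('pics/side0.png');U=6
tops=[(.4738,.0895),(.4684,.0156),(.4633,-.0583)]
for p in tops:
    u=proj('side',[*p,.05]);x0,y0=(u-8).astype(int)
    g=cv2.resize(cv2.cvtColor(im[y0:y0+17,x0:x0+17],cv2.COLOR_BGR2GRAY),None,fx=U,fy=U,interpolation=cv2.INTER_CUBIC)
    best=None
    cs=cv2.findContours((g<85).astype(np.uint8),cv2.RETR_EXTERNAL,cv2.CHAIN_APPROX_NONE)[0]
    for c in cs:
        if cv2.contourArea(c)<100:continue
        m=cv2.moments(c);q=np.array([m['m10'],m['m01']])/m['m00'];q=(q+.5)/U-.5+[x0,y0]
        print(np.round(u,1),np.round(q,1),cv2.contourArea(c)/U/U,np.round(ray('side',q,.05)*1000,1))
im=cv2.imread('pics/s2.png');g=cv2.cvtColor(im[180:198,196:214],cv2.COLOR_BGR2GRAY);print(g)
s=arm.read_state();print(s['tool_pos'],s['ee_rot'])
print('tip nominal',proj('side',s['tool_pos']+[0,0,-.0474]))
E
```

```text
[205.5 197.9] [210.2 204.2] 16.291666666666668 [472.8  57.8  50. ]
[205.5 197.9] [200.4 203.1] 16.583333333333332 [452.7  75.4  50. ]
[205.5 197.9] [205.5 197.5] 7.041666666666667 [474.6  90.9  50. ]
[215.7 213.6] [220.5 220.5] 12.0 [467.  -14.6  50. ]
[215.7 213.6] [210.1 218.6] 20.069444444444446 [447.8   5.4  50. ]
[215.7 213.6] [215.7 213.2] 9.11111111111111 [469.2  16.9  50. ]
[215.7 213.6] [209.6 205.9] 17.375 [468.4  52.2  50. ]
[227.3 231.2] [232.8 238.5] 10.444444444444445 [462.9 -87.3  50. ]
[227.3 231.2] [220.9 236. ] 25.555555555555557 [442.6 -65.1  50. ]
[227.3 231.2] [227.3 230.8] 12.111111111111112 [464.1 -57.   50. ]
[227.3 231.2] [220.5 223.3] 5.958333333333333 [462.2 -24.   50. ]
[[101  94  96  93  59  35  33  31  32  55  65  76  90  97  94  96  95  97]
 [ 96  94  84  81  59  39  33  32  39  56  65  72  90  97  93  85  78 117]
 [ 96  91  76  68  62  56  50  56  58  65  67  64  76  77 119 134 128 156]
 [ 93  91  81  69  71  69  69  69  68  67  64 109 131 126 160 172 171 177]
 [ 95  95  92  86  74  71  73  72  68  71 132 167 173 171 178 183 183 182]
 [ 92  87  81 111 
[... 398 characters left out ...]
 140 171 177 181 183 181 178 182]
 [176 172 168 170 168 153 132  99 107 142 184 191 184 180 182 180 176 177]
 [184 181 175 176 165 151 134 167 185 171 196 196 190 183 180 180 178 174]
 [187 186 163 137 121 117 110 139 149 129 141 186 204 195 184 179 183 177]
 [185 161 127 104  97 100 103 103 101 101 101 135 150 146 149 172 183 185]
 [187 147 111 101 100 102 102 101  93  99 102  92  97 103 109 170 188 187]
 [191 156 107  99 101 100  98  88  82  83  85  78  88  89  98 151 183 186]
 [191 170 107  89  99 103  88  71  72  71  74  73  76  73  79  98 141 174]]
[0.47150674 0.08915365 0.12143441] [-3.68686473e-03  7.32298809e-01  6.80973186e-01 -6.17639083e-04]
tip nominal [203.9638048  191.10042585]
```

```bash
python3 - <<'E'
from h import *
s=arm.read_state();z=s['tool_pos'][2]-.0474
for uv in[(203.4,190.2),(203.4,190.7),(203.3,189.8)]:print(np.round(ray('side',uv,z)*1000,1))
print('edge offs',proj('side',[.4715,.0892,z])-proj('side',[.4715-.0033,.0892-.0037,z]))
delta([.472,.089,.105])
E
```

```text
[471.9  93.6  74. ]
[471.   91.6  74. ]
[472.4  95.4  74. ]
edge offs [ 0.55517316 -1.09348181]
[-0.0002  0.0006  0.0164] [-0.0062 -0.0041 -0.0016]
```

To row units: 0.003 m is 0.15, -0.0005 m is -0.025, -0.006 rad is -0.024.

drive_effector --pt "0 -0.025 0.15 0.5 -0.024 -0.016 0" --pt "0 -0.025 0.15 1 -0.024 -0.016 0" --pt "0 -0.025 0.15 1.2 -0.024 -0.016 0" --pt "0 -0.025 0.15 1.3 -0.024 -0.016 0" --pt "0 -0.025 0.15 1.3 -0.024 -0.016 0"

```text
t: 5.5
tool_pos: [0.4739, 0.0896, 0.0949]
ee_rot: [-0.001, 0.732, 0.682, -0.0]
ft_force: [0.8, 0.1, -0.3]
finger_gap: 0.169
finger_force: 58.9
```

drive_effector --pt "0 0 0 0.1 0 0 0" --pt "0 0 0 0.2 0 0 0" --pt "0 0 0 0.2 0 0 0"

```text
t: 5.8
tool_pos: [0.474, 0.0898, 0.0912]
ee_rot: [-0.0, 0.732, 0.682, -0.0]
ft_force: [0.4, -0.9, -1.3]
finger_gap: 0.173
finger_force: 58.9
```

To row units: 0.0055 m is 0.275, 0.004 m is 0.2.

drive_effector --pt "0 0 0 0.1 0 0 0" --pt "0 0 0 0.2 0 0 0" --pt "0 0 0 0.275 0 0 0" --pt "0 0 0 0.275 0 0 0"

```text
t: 6.2
tool_pos: [0.4739, 0.0897, 0.0855]
ee_rot: [-0.0, 0.732, 0.682, -0.0]
ft_force: [0.0, -0.7, -1.5]
finger_gap: 0.172
finger_force: 58.9
```

drive_effector --pt "0 0 0 0.05 0 0 0" --pt "0 0 0 0.1 0 0 0" --pt "0 0 0 0.1 0 0 0"

```text
t: 6.5
tool_pos: [0.474, 0.0897, 0.0837]
ee_rot: [-0.0, 0.732, 0.682, -0.0]
ft_force: [-0.1, -0.1, -1.2]
finger_gap: 0.169
finger_force: 58.9
```

To row units: 0.0025 m is 0.125, 0.002 m is 0.1.

drive_effector --pt "0 0 0 0.05 0 0 0" --pt "0 0 0 0.1 0 0 0" --pt "0 0 0 0.125 0 0 0" --pt "0 0 0 0.125 0 0 0"

```text
t: 6.9
tool_pos: [0.4741, 0.0897, 0.0812]
ee_rot: [-0.0, 0.732, 0.682, -0.0]
ft_force: [0.1, 0.4, -1.2]
finger_gap: 0.172
finger_force: 58.9
```

drive_effector --pt "0 0 0 0.05 0 0 0" --pt "0 0 0 0.1 0 0 0" --pt "0 0 0 0.15 0 0 0" --pt "0 0 0 0.15 0 0 0"

```text
t: 7.3
tool_pos: [0.474, 0.0897, 0.0781]
ee_rot: [-0.0, 0.732, 0.682, -0.0]
ft_force: [-0.1, -0.4, -1.7]
finger_gap: 0.168
finger_force: 58.9
```

To row units: 0.007 m is 0.35, 0.006 m is 0.3.

drive_effector --pt "0 0 0 0.1 0 0 0" --pt "0 0 0 0.2 0 0 0" --pt "0 0 0 0.3 0 0 0" --pt "0 0 0 0.35 0 0 0" --pt "0 0 0 0.35 0 0 0"

```text
t: 7.8
tool_pos: [0.474, 0.0897, 0.071]
ee_rot: [-0.0, 0.732, 0.682, -0.0]
ft_force: [0.5, -0.3, -0.1]
finger_gap: 0.169
finger_force: 58.9
```

drive_effector --pt "0 0 0 0.05 0 0 0" --pt "0 0 0 0.1 0 0 0" --pt "0 0 0 0.1 0 0 0"

```text
t: 8.1
tool_pos: [0.4742, 0.0897, 0.0694]
ee_rot: [-0.0, 0.732, 0.682, 0.0]
ft_force: [0.3, 0.0, 0.5]
finger_gap: 0.17
finger_force: 59.3
```

To row units: 0.001 m is 0.05.

drive_effector --pt "0 0 0 0.05 0 0 0" --pt "0 0 0 0.05 0 0 0"

```text
t: 8.3
tool_pos: [0.4744, 0.0898, 0.0693]
ee_rot: [0.0, 0.732, 0.682, 0.0]
ft_force: [-3.8, 0.4, 10.5]
finger_gap: 0.174
finger_force: 60.3
```

To row units: -0.04 m is -2, -0.035 m is -1.75.

drive_effector --pt "0 0 0 -0.5 0 0 0" --pt "0 0 0 -1.75 0 0 0" --pt "0 0 0 -2 0 0 0" --pt "0 0 0 -2 0 0 0"

```text
t: 8.7
tool_pos: [0.4747, 0.0897, 0.109]
ee_rot: [0.0, 0.732, 0.682, 0.001]
ft_force: [-1.0, -0.2, -1.5]
finger_gap: 0.17
finger_force: 58.7
```

```bash
python3 -c "
from h import *
delta([.4687,.0157,.093])"
```

```text
[-0.0743 -0.0008  0.016 ] [ 0.0017 -0.0006 -0.    ]
```

drive_effector --pt "0 -2 0 0 0 0 0" --pt "0 -3.7 -0.025 0 0 0 0" --pt "0 -3.7 -0.025 0 0 0 0" --pt "0 -3.7 -0.025 0 0 0 0" --pt "0 -3.7 -0.025 0.3 0 0 0" --pt "0 -3.7 -0.025 0.6 0 0 0" --pt "0 -3.7 -0.025 0.75 0 0 0" --pt "0 -3.7 -0.025 0.85 0 0 0"

```text
t: 9.5
tool_pos: [0.4684, 0.0164, 0.0908]
ee_rot: [-0.0, 0.731, 0.682, -0.0]
ft_force: [0.6, -0.4, -0.1]
finger_gap: 0.171
finger_force: 58.9
```

drive_effector --pt "0 0 0 0.1 0 0 0" --pt "0 0 0 0.15 0 0 0" --pt "0 0 0 0.15 0 0 0"

```text
t: 9.8
tool_pos: [0.4684, 0.0161, 0.0882]
ee_rot: [-0.0, 0.732, 0.682, 0.0]
ft_force: [1.4, 0.5, -2.0]
finger_gap: 0.172
finger_force: 59.0
```

Broken-core stop would be at TCP z ≈ 0.0853.

drive_effector --pt "0 0 0 0.05 0 0 0" --pt "0 0 0 0.1 0 0 0" --pt "0 0 0 0.125 0 0 0" --pt "0 0 0 0.125 0 0 0"

```text
t: 10.2
tool_pos: [0.4684, 0.0159, 0.0857]
ee_rot: [-0.0, 0.732, 0.682, 0.0]
ft_force: [0.8, 0.7, -0.2]
finger_gap: 0.168
finger_force: 59.0
```

drive_effector --pt "0 0 0 0.025 0 0 0" --pt "0 0 0 0.05 0 0 0" --pt "0 0 0 0.05 0 0 0"

```text
t: 10.5
tool_pos: [0.4685, 0.0159, 0.0853]
ee_rot: [-0.0, 0.732, 0.682, 0.0]
ft_force: [0.4, 0.4, 5.0]
finger_gap: 0.17
finger_force: 59.7
```

To row units: 0.0005 m is 0.025.

drive_effector --pt "0 0 0 0.025 0 0 0" --pt "0 0 0 0.025 0 0 0"

```text
t: 10.7
tool_pos: [0.4687, 0.0159, 0.0852]
ee_rot: [0.0, 0.732, 0.682, 0.0]
ft_force: [-1.8, -0.0, 9.8]
finger_gap: 0.17
finger_force: 60.1
```

drive_effector --pt "0 0 0 -0.5 0 0 0" --pt "0 0 0 -1.25 0 0 0" --pt "0 0 0 -1.25 0 0 0"

```text
t: 11.0
tool_pos: [0.4694, 0.0158, 0.1109]
ee_rot: [0.001, 0.732, 0.682, 0.001]
ft_force: [0.3, 0.9, -1.5]
finger_gap: 0.166
finger_force: 58.8
```

```bash
python3 -c "
from h import *
delta([.4634,-.0582,.093])"
```

```text
[-0.0743 -0.0008  0.0179] [ 0.0027 -0.0002  0.0001]
```

Middle is blocked: it stopped 12 mm in with force rising. Now the right one.

To row units: -0.074 m is -3.7, -0.04 m is -2.

drive_effector --pt "0 -2 0 0 0 0 0" --pt "0 -3.7 -0.025 0 0 0 0" --pt "0 -3.7 -0.025 0 0 0 0" --pt "0 -3.7 -0.025 0.15 0 0 0" --pt "0 -3.7 -0.025 0.4 0 0 0" --pt "0 -3.7 -0.025 0.7 0 0 0" --pt "0 -3.7 -0.025 0.85 0 0 0" --pt "0 -3.7 -0.025 0.95 0 0 0"

```text
t: 11.8
tool_pos: [0.463, -0.0574, 0.0899]
ee_rot: [-0.0, 0.731, 0.682, 0.0]
ft_force: [1.4, 0.2, -0.1]
finger_gap: 0.169
finger_force: 59.2
```

drive_effector --pt "0 0 0 0.1 0 0 0" --pt "0 0 0 0.15 0 0 0" --pt "0 0 0 0.2 0 0 0" --pt "0 0 0 0.2 0 0 0"

```text
t: 12.2
tool_pos: [0.4627, -0.0578, 0.0862]
ee_rot: [-0.0, 0.732, 0.682, 0.0]
ft_force: [1.8, -0.2, -1.4]
finger_gap: 0.169
finger_force: 59.1
```

drive_effector --pt "0 0 0 0.05 0 0 0" --pt "0 0 0 0.1 0 0 0" --pt "0 0 0 0.1 0 0 0"

```text
t: 12.5
tool_pos: [0.4626, -0.0579, 0.0842]
ee_rot: [-0.0, 0.732, 0.682, -0.0]
ft_force: [0.7, -0.4, -0.5]
finger_gap: 0.173
finger_force: 59.1
```

To row units: 0.002 m is 0.1, 0.001 m is 0.05.

drive_effector --pt "0 0 0 0.05 0 0 0" --pt "0 0 0 0.1 0 0 0" --pt "0 0 0 0.1 0 0 0"

```text
t: 12.8
tool_pos: [0.4626, -0.0578, 0.0821]
ee_rot: [-0.0, 0.732, 0.682, -0.0]
ft_force: [1.5, -0.4, -0.4]
finger_gap: 0.171
finger_force: 59.1
```

drive_effector --pt "0 0 0 0.075 0 0 0" --pt "0 0 0 0.15 0 0 0" --pt "0 0 0 0.15 0 0 0"

```text
t: 13.1
tool_pos: [0.4626, -0.0578, 0.079]
ee_rot: [-0.0, 0.732, 0.682, -0.0]
ft_force: [1.8, 0.1, -1.2]
finger_gap: 0.171
finger_force: 59.0
```

Clear so far; on to the collar.

To row units: 0.008 m is 0.4, 0.006 m is 0.3.

drive_effector --pt "0 0 0 0.1 0 0 0" --pt "0 0 0 0.2 0 0 0" --pt "0 0 0 0.3 0 0 0" --pt "0 0 0 0.4 0 0 0" --pt "0 0 0 0.4 0 0 0"

```text
t: 13.6
tool_pos: [0.4625, -0.0578, 0.0709]
ee_rot: [-0.0, 0.732, 0.682, -0.0]
ft_force: [1.7, -0.8, -2.1]
finger_gap: 0.169
finger_force: 59.0
```

drive_effector --pt "0 0 0 0.05 0 0 0" --pt "0 0 0 0.1 0 0 0" --pt "0 0 0 0.1 0 0 0"

```text
t: 13.9
tool_pos: [0.4626, -0.0578, 0.0694]
ee_rot: [-0.0, 0.732, 0.682, -0.0]
ft_force: [1.0, 0.5, 2.5]
finger_gap: 0.169
finger_force: 59.5
```

drive_effector --pt "0 0 0 0.025 0 0 0" --pt "0 0 0 -0.5 0 0 0" --pt "0 0 0 -1.75 0 0 0" --pt "0 0 0 -2 0 0 0" --pt "0 0 0 -2 0 0 0"

```text
t: 14.4
tool_pos: [0.4627, -0.0579, 0.1098]
ee_rot: [0.0, 0.732, 0.682, 0.0]
ft_force: [-0.3, -0.8, -0.7]
finger_gap: 0.171
finger_force: 59.1
```

```bash
python3 -c "
from h import *
delta([.4685,-.2716,.093])"
```

```text
[-0.2128  0.0209  0.0168] [ 0.0005 -0.0001  0.0001]
```

To row units: 0.008 m is 0.4, -0.213 m is -10.65.

drive_effector --pt "0 -2.25 0.2 0 0 0 0" --pt "0 -4.5 0.4 0 0 0 0" --pt "0 -6.75 0.65 0 0 0 0" --pt "0 -9 0.85 0 0 0 0" --pt "0 -10.65 1.05 0 0 0 0" --pt "0 -10.65 1.05 0 0 0 0" --pt "0 -10.65 1.05 0.5 0 0 0" --pt "0 -10.65 1.05 1 0 0 0"

```text
t: 15.2
tool_pos: [0.4678, -0.2703, 0.0876]
ee_rot: [-0.001, 0.732, 0.682, -0.0]
ft_force: [1.1, -0.1, -1.0]
finger_gap: 0.171
finger_force: 59.1
```

drive_effector --pt "0 0 0 0.15 0 0 0" --pt "0 0 0 0.3 0 0 0" --pt "0 0 0 0.45 0 0 0" --pt "0 0 0 0.6 0 0 0" --pt "0 0 0 0.6 0 0 0"

```text
t: 15.7
tool_pos: [0.4684, -0.2715, 0.0769]
ee_rot: [-0.0, 0.732, 0.682, -0.0]
ft_force: [0.2, -0.2, -1.0]
finger_gap: 0.168
finger_force: 59.1
```

To row units: 0.02 m is 1, 0.019 m is 0.95.

drive_effector --pt "0 0 0 0.2 0 0 0" --pt "0 0 0 0.4 0 0 0" --pt "0 0 0 0.6 0 0 0" --pt "0 0 0 0.8 0 0 0" --pt "0 0 0 0.95 0 0 0" --pt "0 0 0 1 0 0 0" --pt "0 0 0 1 0 0 0"

```text
t: 16.4
tool_pos: [0.4684, -0.2718, 0.0569]
ee_rot: [-0.0, 0.732, 0.682, -0.0]
ft_force: [-0.7, 0.6, -0.3]
finger_gap: 0.169
finger_force: 59.1
```

drive_effector --pt "0 0 0 0.05 0 0 0" --pt "0 0 0 0.1 0 0 0" --pt "0 0 0 0.1 0 0 0"

```text
t: 16.7
tool_pos: [0.4686, -0.2719, 0.0554]
ee_rot: [-0.0, 0.732, 0.682, 0.0]
ft_force: [0.0, 1.3, 0.9]
finger_gap: 0.169
finger_force: 59.6
```

To row units: -0.1 m is -5, -0.08 m is -4.

drive_effector --pt "1 0 0 0 0 0 0" --pt "1 0 0 0 0 0 0" --pt "1 0 0 0 0 0 0" --pt "1 0 0 0 0 0 0" --pt "1 0 0 -1.5 0 0 0" --pt "1 0 0 -4 0 0 0" --pt "1 0 0 -5 0 0 0" --pt "1 0 0 -5 0 0 0"

```text
t: 17.5
tool_pos: [0.4701, -0.273, 0.1586]
ee_rot: [0.003, 0.732, 0.682, 0.001]
ft_force: [0.1, 0.3, -0.2]
finger_gap: 1.0
finger_force: 0.0
```

```bash
python3 -c "
from h import *
im=arm.capture('side');cv2.imwrite('pics/s3.png',im[:,:,::-1])
p=cv2.imread('pics/side0.png')
a=cv2.cvtColor(p[270:330,250:310],cv2.COLOR_BGR2HSV)[...,2]
delta([.4684,.0160,.155]);delta([.4684,.0160,.024])"
```

```text
[ 0.2875 -0.0211  0.001 ] [ 0.0022  0.0014 -0.    ]
[ 0.2877 -0.0214  0.132 ] [ 0.0022  0.0014 -0.    ]
```

View pics/s3.png

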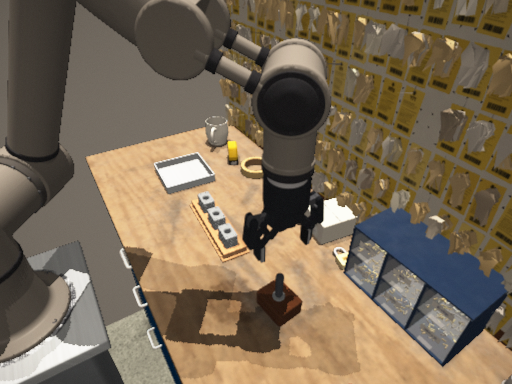

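The gauge stands upright with its collar on the block (280,290), and all three bodies are still seated in the rack around (217,217). Now over to the middle body.

drive_effector --pt "1 2.5 -0.2 0 0 0 0" --pt "1 5 -0.35 0 0 0 0" --pt "1 7.5 -0.55 0 0 0 0" --pt "1 10 -0.75 0 0 0 0" --pt "1 12.5 -0.9 0 0 0 0" --pt "1 14.4 -1.025 0 0 0 0" --pt "1 14.4 -1.025 0 0 0 0" --pt "1 14.4 -1.025 1.5 0 0 0"

```text
t: 18.35
tool_pos: [0.4701, 0.0178, 0.1263]
ee_rot: [0.002, 0.731, 0.683, 0.002]
ft_force: [0.2, -0.0, -0.5]
finger_gap: 0.997
finger_force: 0.0
```

```bash
python3 -c "
from h import *
delta([.4684,.0160,.024])"
```

```text
[-0.0019 -0.0021  0.1023] [0.0046 0.0002 0.0031]
```

To row units: -0.001 m is -0.05, 0.1 m is 5.

drive_effector --pt "1 -0.025 -0.05 1.5 0 0 0" --pt "1 -0.025 -0.05 3 0 0 0" --pt "1 -0.025 -0.05 4.25 0 0 0" --pt "1 -0.025 -0.05 5 0 0 0" --pt "1 -0.025 -0.05 5 0 0 0"

```text
t: 18.85
tool_pos: [0.4649, 0.0162, 0.0223]
ee_rot: [-0.003, 0.732, 0.681, -0.002]
ft_force: [-0.6, -0.5, 0.5]
finger_gap: 0.998
finger_force: 0.0
```

```bash
python3 -c "
from h import *
delta([.4684,.0160,.024])"
```

```text
[ 0.0001  0.0035 -0.0017] [-0.0074 -0.0006 -0.0006]
```

drive_effector --pt "0.8 0 0.05 -0.05 0 0 0" --pt "0.8 0 0.05 -0.05 0 0 0"

```text
t: 19.05
tool_pos: [0.469, 0.0161, 0.0269]
ee_rot: [0.0, 0.732, 0.681, 0.0]
ft_force: [-0.1, -0.2, 0.9]
finger_gap: 0.8
finger_force: 0.0
```

```bash
python3 -c "
from h import *
delta([.4684,.0160,.024])"
```

```text
[-0.0002 -0.0006  0.0029] [ 0.0008 -0.0002 -0.0003]
```

drive_effector --pt "0.5 0 -0.025 0.1 0 0 0" --pt "0.3 0 -0.025 0.1 0 0 0" --pt "0 0 -0.025 0.1 0 0 0" --pt "0 0 -0.025 0.1 0 0 0" --pt "0 0 -0.025 0.1 0 0 0" --pt "0 0 -0.025 0.1 0 0 0"

```text
t: 19.65
tool_pos: [0.4689, 0.0164, 0.025]
ee_rot: [0.001, 0.732, 0.682, 0.001]
ft_force: [0.5, -0.4, 5.8]
finger_gap: 0.358
finger_force: 60.0
```

```bash
python3 -c "
from h import *
delta([.4684,.0160,.074]); delta([.487,.2926,.1])"
```

```text
[-0.0004 -0.0003 -0.049 ] [ 0.002  -0.0002  0.0001]
[ 0.2768 -0.0013 -0.0749] [ 0.002  -0.0002  0.0001]
```

To row units: -0.08 m is -4, -0.07 m is -3.5.

drive_effector --pt "0 0 0 -0.25 0 0 0" --pt "0 0 0 -0.75 0 0 0" --pt "0 0 0 -1.5 0 0 0" --pt "0 0 0 -2.5 0 0 0" --pt "0 0 0 -3.5 0 0 0" --pt "0 0 0 -4 0 0 0" --pt "0 0 0 -4 0 0 0"

```text
t: 20.35
tool_pos: [0.4681, 0.0165, 0.1051]
ee_rot: [0.0, 0.732, 0.682, 0.0]
ft_force: [0.5, 0.2, -3.7]
finger_gap: 0.364
finger_force: 61.7
```

```bash
python3 -c "
from h import *
delta([.487,.2926,.105])"
```

```text
[ 2.767e-01 -7.000e-04  2.000e-04] [ 0.0008 -0.0003  0.0001]
```

To row units: 0.277 m is 13.85, 0.262 m is 13.1.

drive_effector --pt "0 1 0 0 0 0 0" --pt "0 3 0 0 0 0 0" --pt "0 5 0 0 0 0 0" --pt "0 7.25 0 0 0 0 0" --pt "0 9.5 0 0 0 0 0" --pt "0 11.5 0 0 0 0 0" --pt "0 13.1 0 0 0 0 0" --pt "0 13.85 0 0 0 0 0"

```text
t: 21.15
tool_pos: [0.4864, 0.2951, 0.1027]
ee_rot: [-0.001, 0.731, 0.682, -0.001]
ft_force: [0.2, 0.3, -3.8]
finger_gap: 0.36
finger_force: 61.6
```

drive_effector --pt "0 0 0 0.5 0 0 0" --pt "0 0 0 1.5 0 0 0" --pt "0 0 0 2.5 0 0 0" --pt "0 0 0 3.25 0 0 0" --pt "0 0 0 3.75 0 0 0" --pt "0 0 0 4 0 0 0" --pt "0 0 0 4 0 0 0"

```text
t: 21.85
tool_pos: [0.4872, 0.2919, 0.0236]
ee_rot: [-0.001, 0.732, 0.681, -0.001]
ft_force: [0.6, 0.5, -3.5]
finger_gap: 0.361
finger_force: 61.6
```

drive_effector --pt "0 0 0 0.1 0 0 0" --pt "0 0 0 0.2 0 0 0" --pt "0 0 0 0.25 0 0 0" --pt "0 0 0 0.25 0 0 0"

```text
t: 22.25
tool_pos: [0.4876, 0.2929, 0.0195]
ee_rot: [-0.0, 0.732, 0.682, 0.0]
ft_force: [0.3, 0.4, -3.3]
finger_gap: 0.361
finger_force: 61.6
```

drive_effector --pt "0 0 0 0.025 0 0 0" --pt "0 0 0 0.05 0 0 0" --pt "0 0 0 0.05 0 0 0"

```text
t: 22.55
tool_pos: [0.4875, 0.2928, 0.0184]
ee_rot: [-0.0, 0.732, 0.682, -0.0]
ft_force: [0.3, 0.9, -4.2]
finger_gap: 0.363
finger_force: 61.6
```

To row units: 0.001 m is 0.05, 0.0005 m is 0.025.

drive_effector --pt "0 0 0 0.025 0 0 0" --pt "0 0 0 0.05 0 0 0" --pt "0 0 0 0.05 0 0 0"

```text
t: 22.85
tool_pos: [0.4876, 0.2928, 0.0181]
ee_rot: [-0.0, 0.732, 0.682, 0.0]
ft_force: [-2.5, -0.7, 4.8]
finger_gap: 0.358
finger_force: 62.7
```

drive_effector --pt "0.45 0 0 0 0 0 0" --pt "0.6 0 0 0 0 0 0" --pt "0.85 0 0 0 0 0 0" --pt "0.85 0 0 0 0 0 0" --pt "0.85 0 0 -1.5 0 0 0" --pt "0.85 0 0 -4 0 0 0" --pt "0.85 0 0 -6.5 0 0 0" --pt "0.85 0 0 -7.5 0 0 0"

```text
t: 23.65
tool_pos: [0.4895, 0.2936, 0.1725]
ee_rot: [0.001, 0.732, 0.682, 0.004]
ft_force: [1.0, 1.1, -0.1]
finger_gap: 0.853
finger_force: 0.0
```

drive_effector --pt "0.85 -2 -1.5 0 0 0 0" --pt "0.85 -4 -4 0 0 0 0" --pt "0.85 -4 -6 0 0 0 0" --pt "0.85 -4 -6 0 0 0 0"

```text
t: 24.05
tool_pos: [0.3556, 0.2196, 0.1664]
ee_rot: [-0.002, 0.732, 0.682, -0.003]
ft_force: [2.4, 0.1, -0.1]
finger_gap: 0.848
finger_force: 0.0
```

```bash
python3 -c "
from h import *
t=arm.capture('top');s=arm.capture('side')
o=np.hstack([cv2.resize(t[185:265,110:210],(400,320)),cv2.resize(s[140:260,140:290],(400,320))])
t2=cv2.resize(t[205:260,195:375],(800,244))
cv2.imwrite('pics/f.png',np.vstack([o,t2])[:,:,::-1])"
```

```text
(no output)
```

View pics/f.png

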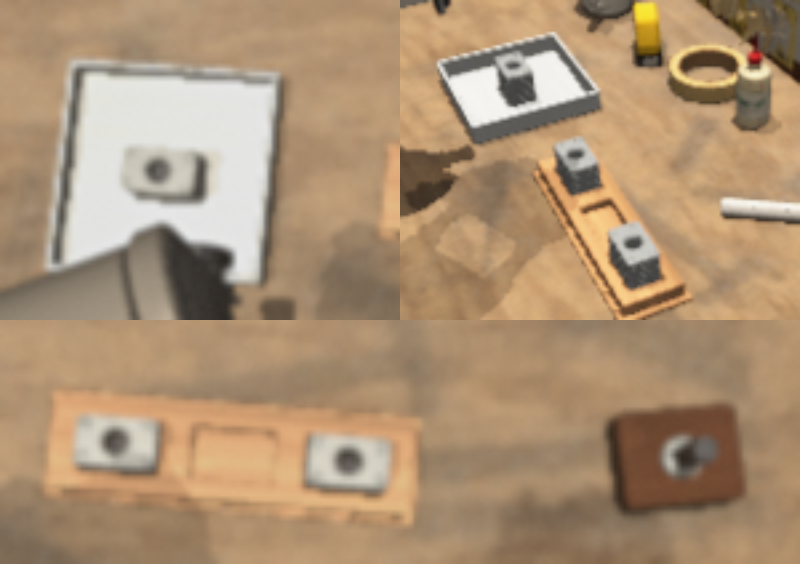

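The middle body stands bore up in the tray (160,172 in the top-left panel). The left and right bodies are seated in the rack, and the gauge is upright in its block at (690,455). The robot is touching nothing.

drive_effector --pt "0.85 0 0 0 0 0 0" --pt "0.85 0 0 0 0 0 0"

```text
t: 24.35
tool_pos: [0.3636, 0.2219, 0.1675]
ee_rot: [-0.0, 0.732, 0.682, 0.0]
ft_force: [-0.2, 0.4, -0.2]
finger_gap: 0.85
finger_force: 0.0
```

```bash
python3 -c "
from workcell import arm
print(arm.sign_off())"
```

```text
the job is handed in; nothing more can be done
None
```

Handed in at 24.4 s: the left and right bores took the gauge to its collar and stay seated in the rack, the middle body stopped it 12 mm down and now stands bore up in the tray, and the gauge is upright in its block.

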